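# Rock the cell sorter's gate to the other chute and feed the waiting cells

## Task

The yellow seesaw gate of the battery-cell sorter is tipped towards one of its two chutes. With a fingertip press down the raised yellow pad so that the gate rocks over its pivot and stays tipped to the other side, and only then push the blue release tab sideways to its stop, so that the three waiting cells drop on the gate and roll down that other chute. Do not touch the cells, lift nothing, and leave the other things on the bench where they are.

Things in the scene. Friction and masses are not known exactly. Their poses are not given: they have to be found in the camera images.
- sorter: Battery-cell sorter, fixed: black base 180 x 330 mm, clear/grey magazine tower in the middle (80 x 32 mm, top 150 mm above the bench) over the yellow gate, a white chute down to each side, ending 156 mm out. Origin on the bench under the tower; x axis from the operated front (pads, tab) to the back, y to the left chute. Chute walls 56 mm, clear gate cheeks 90 mm high; all within 40 mm of the middle in x.
- gate (a joint): Tilt of the yellow seesaw gate (rad): +0.34 = left (+y) end down, feeds the left chute; -0.34 = right end down, feeds the right. It starts at either of these stops. Pivot along the sorter's x, 62 mm above the bench. A brass weight over the pivot, at the back, makes it fall to the side it is tipped to once past level, and keeps it there. Under 1 N on a pad moves it.
- pad_left (a point): Middle of the upper face of the left yellow press pad of the gate, in front of the sorter (44 mm in x, 36 mm in y, 8 mm thick); with the gate level 75 mm to the front (-x) and 85 mm to the left of the sorter's middle, 68 mm above the bench. It swings with the gate: about 28 mm higher when raised, 28 mm lower when down.
- pad_right (a point): The same on the right pad, 85 mm to the right. One pad is raised while the other is down.
- release (a joint): Travel of the blue release shutter below the magazine (m): 0 = shut (start), 0.030 = fully open, moving to the left (sorter's +y). Pushing takes about 2 to 4 N; it stays where it is left. The cells drop when it is past about half way.
- tab (a point): Centre of the blue upright release tab, in front of the magazine, 80 mm to the front (-x) of the sorter's middle: 28 mm in x, 10 mm in y (the direction of its travel), 40 mm high from 91 to 131 mm above the bench (the point is 113 mm above it). Push on its right (-y) side. It moves with the shutter.
- cell0: Green round battery cell 18 mm in diameter, 65 mm long, 46 g, slick sleeve, number 1 from below of three lying one above the other in the magazine at the start, its axis along the sorter's x; centre 103 mm above the bench. Origin at its centre. It rolls.
- cell1: Green round battery cell 18 mm in diameter, 65 mm long, 46 g, slick sleeve, number 2 from below of three lying one above the other in the magazine at the start, its axis along the sorter's x; centre 121 mm above the bench. Origin at its centre. It rolls.
- cell2: Green round battery cell 18 mm in diameter, 65 mm long, 46 g, slick sleeve, number 3 from below of three lying one above the other in the magazine at the start, its axis along the sorter's x; centre 139 mm above the bench. Origin at its centre. It rolls.
- spool: loose, bystander, to be left where it is; origin at the centre of its underside: red solder spool, diameter 54, 48 mm high, behind the sorter.
- flux: loose, bystander, to be left where it is; origin at the centre of its underside: small flux jar, diameter 44, 40 mm high, behind the sorter.
- tweezers: loose, bystander, to be left where it is; origin at the centre of its underside: red tweezers about 120 mm long and 6 mm high, in front of the sorter.
- knife: loose, bystander, to be left where it is; origin at the centre of its underside: hobby knife about 155 mm long and 9 mm high, on the right.
- meter: loose, bystander, to be left where it is; origin at the centre of its underside: yellow multimeter 150 x 75 mm, 43 mm high over its dial, on the left.
- lamp_a: loose, bystander, to be left where it is; origin at the centre of its underside: bulb in a white lampholder, diameter 110, 152 mm high, on the left.
- lamp_b: loose, bystander, to be left where it is; origin at the centre of its underside: bulb in a white lampholder, diameter 110, 152 mm high, on the right.

How it is judged:
By the outcome, as a careful person would: the job done as asked, in the order asked, and still so for the second after the job is handed in, with the robot touching nothing.
It also fails if it takes over 42 s, if anything falls off the work surface, if the arm or the gripper's body presses on something with over 40 N, if the wrist force passes 120 N, or if a joint passes its speed limit or range.

## Robot

A 6-joint arm with a two-finger parallel gripper is mounted at the origin on the work surface. World frame = base frame: x ahead of the robot, y to its left, z up, the work surface at z = 0. Lengths are in mm, angles in rad, forces in N, time in s.
With the tool pointing down it reaches from about 350 to 725 mm from the base axis. Payload 6 kg.
Tool frame: the origin (TCP) lies between the finger pads; the fingertips stand 19 mm ahead of it and the grasp point (between the pads) is the TCP; z points along the fingers, y is the line along which they close (so a half turn about z gives the same grasp; the last joint's range is limited). The gripper opens to 85 mm and grips with 20 to 120 N. Pads are 22 mm wide; open, the fingers measure 114 mm over their backs; the gripper's body (76 mm by 85 mm) begins 54 mm behind the grasp point. The pads swing forward as they close: fully open they stand 13 mm farther back than shut.
Start: joints at [1.437, 0.04, 0.085, 0, -1.615, -0.334], TCP at [270.526, 535.529, 250.261] pointing down, gripper open.
Joint ranges: [-2.56, 2.56], [-1.29, 2.01], [-1.08, 1.49], [-3.29, 1.98], [-2.81, -0.18], [-2.99, 2.99]. Speed limits (rad/s): [2.57, 2.57, 3.01, 3.14, 3.14, 3.14].

## Interface

Orientations are given as a unit quaternion [w, x, y, z].
In Python, from bench import r gives the robot as it stands.
- The arm moves only by the shell command python3 -m inch 'ROWS' [FORCE]. ROWS is JSON, a list of rows, each a list of 3 entries, a list of its own where there are three numbers: the shift along the tool's x, y, z in mm, then the turn, a rotation vector about the tool's x, y, z in rad, then the finger opening in mm, from 0 to 85.4. A call has 1 to 5 rows; each row is the pose to reach, as a shift and turn from the pose commanded when the call began, along the tool's axes at that moment; what a row does not reach only later rows make up. A row lasts 1/10 s, in which the tool goes at most 50 mm and 8.59 degrees, less where a joint would pass 70% of its speed; a pose out of reach is approached as far as the arm can. A call with a gripper value outside its range is refused whole. The fingers move at their own pace and stop on an object; FORCE is the grip in N (left out, the last holds). Time passes only in rows, so rows that repeat a pose let the fingers close. It gives the time, the measured TCP pose, the force, the opening and the grip force at its end, in the units of the state.
- r.get_state(): the state, without advancing time (a new reading comes with each control period).
- r.camera(name): name is "scene" or "side" or "wrist"; returns (picture, depth): 384x512x3 uint8, blue, green, red; 384x512 float32, mm along the optical axis (not along the pixel's ray), 0 where there is no reading.
- r.camera_model(name): a dict with "K" (3x3 intrinsics, pixels), "camera_from_world" (4x4, takes a point from world to camera coordinates). Camera axes: x right, y down, z forward; pixel columns grow to the right and rows downward; lengths in mm; the calibration is good to about 2 mm. The wrist camera is an equidistant fisheye: a pixel r from the principal point sees the ray r / f radians off the axis. A picture is of the moment at which its call begins: read the wrist's pose just before it. camera_model takes no time and is no camera call; for the wrist camera it gives the pose at the moment of the call.
- r.close_job(): hands the job in; it is judged then, once.
The state is a dict: "time": time; "joint_pos": joint angles; "joint_velocities": joint speeds; "effort": joint torques, N m; "tool_pos": TCP position; "tool_rot": TCP orientation; "wrist_force": force on the tool from outside, world axes, zero at the start; "ft_torque": the same for the moment, N m; "grip_width": finger opening in mm; "finger_force": force on a finger pad.
Only numpy, scipy, OpenCV 4.12 (cv2) and the standard library are available. Lean on these libraries where they do the work, as an engineer would, in place of code of your own. Each camera call takes 0.05 s, during which the arm holds its last target. There are 200 camera calls.

## Working session

There is one attempt and no reset: what is moved stays moved. The work goes in short steps, Python scripts to look and compute and a shell command to move; the robot and the scene stay as the last step left them, time stands still between calls to the robot, and variables do not carry over. Pictures are saved under pics/ and viewed, at most 10 in all, crops included, and the job is handed in when it is done.

```bash
mkdir -p pics; ls; python3 - <<'E'
from bench import r
import cv2,numpy as np
s=r.get_state();print(s['time'],s['tool_pos'],s['tool_rot'],s['grip_width'])
for n in("scene","side"):
    p,d=r.camera(n);cv2.imwrite(f'pics/{n}0.png',p);np.save(f'pics/{n}0.npy',d)
    m=r.camera_model(n);print(n,m['K'],np.round(m['camera_from_world'],3).tolist(),(d>0).mean())
E
```

```text
pics
0.0 [270.33671526 535.32439245 249.27022509] [ 8.67558353e-04  9.72771470e-01 -2.31764730e-01 -1.59364972e-04] 85.25161742442747
scene [[473.94678532   0.         253.65329654]
 [  0.         473.94678532 191.58223886]
 [  0.           0.           1.        ]] [[-0.782, 0.623, 0.006, 453.285], [0.433, 0.55, -0.714, -153.428], [-0.448, -0.555, -0.701, 1615.986], [0.0, 0.0, 0.0, 1.0]] 0.9961293538411459
side [[458.31377256   0.         258.47453555]
 [  0.         458.31377256 196.74690203]
 [  0.           0.           1.        ]] [[0.799, -0.601, -0.013, -444.205], [-0.381, -0.49, -0.784, 295.551], [0.464, 0.632, -0.62, 1149.978], [0.0, 0.0, 0.0, 1.0]] 0.9959309895833334
```

View pics/scene0.png

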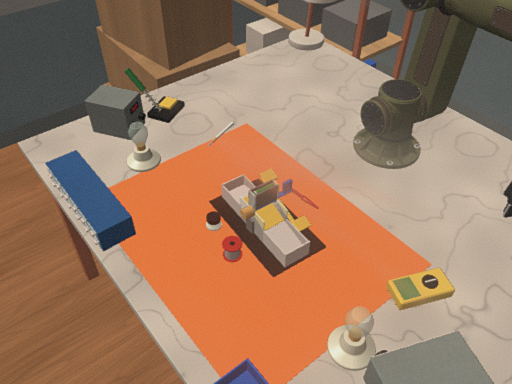

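View pics/side0.png

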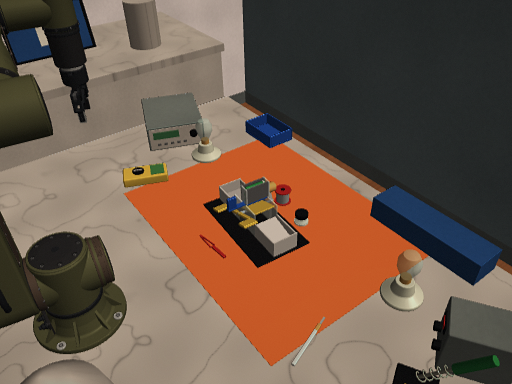

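The scene view shows the sorter at about (265,225), with the pads at about (269,177) and (300,223) and the tab at (286,187). The side view shows the tab at (236,203) and the pads at about (222,208) and (247,224). Next I'll turn these into world points.

```bash
cat > h.py <<'E'
import numpy as np,cv2
from bench import r
def world(n,p=None,d=None):
    if d is None: p,d=r.camera(n)
    m=r.camera_model(n);K=m['K'];T=np.linalg.inv(np.array(m['camera_from_world']))
    v,u=np.mgrid[:384,:512]
    c=np.stack([(u-K[0][2])/K[0][0]*d,(v-K[1][2])/K[1][1]*d,d],-1)
    return c@T[:3,:3].T+T[:3,3]
def masks(p):
    h=cv2.cvtColor(p,cv2.COLOR_BGR2HSV);H,S,V=cv2.split(h)
    return dict(yellow=(H>18)&(H<32)&(S>120)&(V>90),blue=(H>100)&(H<130)&(S>80)&(V>60),black=(V<60),green=(H>40)&(H<85)&(S>60),red=((H<4)|(H>174))&(S>140)&(V>60))
E
python3 - <<'E'
from h import *
for n in("scene","side"):
    p=cv2.imread(f'pics/{n}0.png');d=np.load(f'pics/{n}0.npy');W=world(n,p,d);M=masks(p)
    x0,x1,y0,y1=(200,330,160,275) if n=="scene" else (190,315,170,275)
    roi=np.zeros(d.shape,bool);roi[y0:y1,x0:x1]=1
    for k,m in M.items():
        m=m&roi&(d>0)
        c,l,st,ce=cv2.connectedComponentsWithStats(m.astype(np.uint8),connectivity=4)
        for i in range(1,c):
            if st[i,4]>=12:
                q=W[l==i];print(n,k,ce[i].round(),st[i,4],np.median(q,0).round(),np.percentile(q,5,0).round(),np.percentile(q,95,0).round())
                if k=="black" and st[i,4]>300:
                    q=q[abs(q[:,2]-np.median(q[:,2]))<6]
                    print('  rect',cv2.minAreaRect(q[:,:2].astype(np.float32)))
    a,b=(240,160) if n=="scene" else (200,180)
    cv2.imwrite(f'pics/{n}z.png',cv2.resize(p[b:b+115,a-30:a+100],None,fx=6 if 0 else 5,fy=5,interpolation=2))
z=np.hstack([cv2.resize(cv2.imread(f'pics/{n}z.png'),(400,354)) for n in("scene","side")]);cv2.imwrite('pics/z1.png',z)
E
```

```text
scene yellow [246. 199.] 16 [583. -34.  84.] [577. -37.  81.] [586. -26.  90.]
scene yellow [270. 216.] 398 [555.  39.  59.] [528.  12.  50.] [581.  65.  70.]
scene yellow [299. 222.] 206 [498.  96.  40.] [472.  63.  33.] [512. 114.  50.]
scene red [232. 243.] 219 [691.  47.  49.] [669.  25.  45.] [711.  67.  52.]
scene red [233. 257.] 47 [698.  60.   5.] [667.  34.   1.] [713.  70.   8.]
side yellow [272. 185.] 22 [620.  12. 114.] [614.   7. 109.] [627.  18. 117.]
side yellow [260. 207.] 215 [556. -12.  77.] [524. -37.  65.] [584.  24.  88.]
side yellow [221. 208.] 75 [482.  95.  41.] [465.  82.  35.] [501. 113.  46.]
side yellow [246. 220.] 172 [484. -55.  95.] [454. -78.  58.] [503.  30. 102.]
side blue [234. 204.] 155 [478.  15. 104.] [463.  11.  91.] [514.  23. 131.]
side blue [258. 200.] 30 [558.   1.  94.] [525.  -2.  83.] [589.  10.  99.]
side black [248. 196.] 13 [521.   2. 125.] [520.  -1. 107.] [525.   4. 142.]
side black [246. 235.] 1590 [486. -30.   7.] [ 454. -147.    3.] [598. 156.  12.]
  rect ((542.98876953125, 13.539230346679688), (334.411865234375, 177.696624755859
[... 242 characters left out ...]
4.   4.  82.]
side black [261. 217.] 79 [575.  15.   6.] [560.   1.   4.] [591.  31.  10.]
side black [281. 216.] 16 [627. -23.   7.] [617. -40.   3.] [632.  -5.  22.]
side black [293. 228.] 16 [624. -81.   7.] [ 621. -101.    5.] [627. -64.   9.]
side green [253. 185.] 53 [548.  11. 149.] [523.   4. 144.] [575.  19. 151.]
side red [283. 190.] 120 [684.  39.  48.] [662.  21.  45.] [706.  62.  52.]
side red [277. 202.] 19 [665.  45.   4.] [661.  26.   2.] [670.  59.   7.]
side red [288. 202.] 15 [696.  25.   5.] [678.  17.   2.] [707.  35.   7.]
side red [202. 237.] 14 [386.  51.   6.] [382.  40.   2.] [389.  63.  10.]
side red [218. 251.] 56 [391. -26.   6.] [386. -55.   2.] [397.   3.  10.]
```

View pics/z1.png

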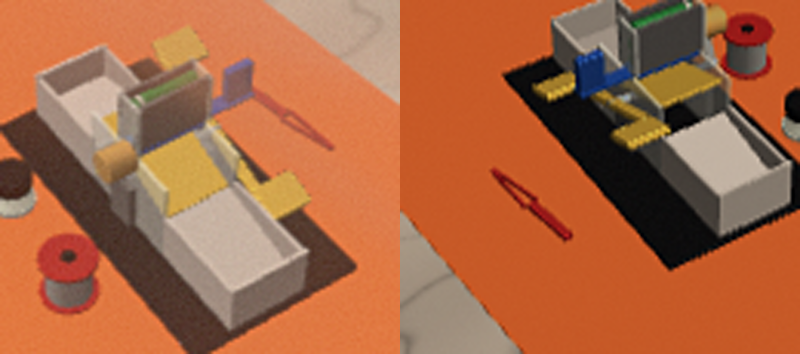

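Right pad is raised (z≈96) and the left is down, so I press the right pad; tab is at about (470,15). One refinement of the points before moving.

```bash
python3 - <<'E'
from h import *
from scipy.spatial.transform import Rotation as R
for n in("scene","side"):
    p=cv2.imread(f'pics/{n}0.png');d=np.load(f'pics/{n}0.npy');W=world(n,p,d);M=masks(p)
    box=(abs(W[...,0]-465)<38)
    def show(k,m):
        q=W[m]
        if len(q)>8: print(n,k,len(q),q.mean(0).round(1),np.percentile(q,3,0).round(),np.percentile(q,97,0).round(),[np.round(t,1) for t in cv2.minAreaRect(q[:,:2].astype(np.float32))])
    show('raised pad',box&(abs(W[...,1]+66)<32)&(W[...,2]>85)&(W[...,2]<112))
    show('low pad',box&(abs(W[...,1]-95)<32)&(W[...,2]>30)&(W[...,2]<60))
    show('tab',box&(abs(W[...,1]-15)<20)&(W[...,2]>105)&(W[...,2]<134))
    show('tower',(abs(W[...,0]-545)<70)&(abs(W[...,1]-13)<40)&(W[...,2]>142)&(W[...,2]<156))
    # black base: points 2<z<12 near the sorter
    if n=='side': show('base',M['black']&(abs(W[...,0]-543)<110)&(abs(W[...,1]-13)<185)&(W[...,2]<13))
s=r.get_state();Rm=R.from_quat(s['tool_rot'],scalar_first=True).as_matrix()
yaw=np.deg2rad(-3.8);O=np.array([545,13,0.]);X=np.array([np.cos(yaw),np.sin(yaw),0]);Y=np.array([-X[1],X[0],0])
pad=O-75*X-82*Y+[0,0,96];tab=O-80*X+[0,0,113]
print('pred pad',pad,'tab',tab,'low',O-75*X+78*Y)
print('shift to 145 above pad tip:',Rm.T@(pad+[0,0,34+19]-s['tool_pos']),Rm)
E
```

```text
scene raised pad 156 [479.9 -60.8  96.4] [458. -75.  89.] [502. -45. 103.] [array([479.4, -59.7]), array([35.2, 47. ]), np.float64(86.0)]
scene low pad 144 [486.9  99.7  39.6] [470.  82.  32.] [502. 116.  47.] [array([485.9,  91.2]), array([54.1, 33.6]), np.float64(87.9)]
scene tab 83 [481.7  21.4 120.5] [467.  14. 107.] [493.  26. 133.] [array([480.2,  19.6]), array([13.9, 29. ]), np.float64(88.8)]
scene tower 290 [559.8  13.6 148. ] [520.  -1. 143.] [598.  29. 153.] [array([558.7,  12. ]), array([35.8, 82.2]), np.float64(85.8)]
side raised pad 127 [472.5 -63.2  97.1] [452. -79.  87.] [494. -38. 104.] [array([473.5, -56.4]), array([46.7, 44.8]), np.float64(86.5)]
side low pad 77 [480.1  96.4  40.3] [465.  82.  33.] [500. 117.  46.] [array([482.6, 100.5]), array([39.7, 37.9]), np.float64(81.3)]
side tab 85 [472.5  16.6 120.2] [460.  12. 107.] [486.  23. 133.] [array([473.6,  17.1]), array([13.8, 28.7]), np.float64(82.0)]
side tower 225 [552.8  11.8 148.2] [514.  -4. 143.] [592.  29. 153.] [array([553.4,  12.9]), array([36. , 81.2]), np.float64(86.6)]
side base 1631 [499.6 -20.5   6.6] [ 452. -149.    3.] [618. 165.  10.] [array([544.4,  13.5]), array([333.1, 179.8]), np.float64(85.6)]
pred pad [464.73043005 -63.84917787  96.        ] tab [465.17588254  18.30191203 113.        ] low [475.33425411  95.79905706   0.        ]
shift to 145 above pad tip: [443.64728483 447.02130665 101.14847034] [[ 8.92573325e-01 -4.50901866e-01 -6.05789163e-04]
 [-4.50902259e-01 -8.92572153e-01 -1.45074177e-03]
 [ 1.13431635e-04  1.56804511e-03 -9.99998764e-01]]
```

The raised right pad is at about (476,-62,97), tab at (477,19) and the tower at (556,12). Their mutual distances match the sizes given, and the yaw is about -4°. Moving now with the fingers closed.

```bash
python3 -m inch '[[[33,33,0],[0,0,-0.1],0],[[66,66,0],[0,0,-0.2],0],[[99,99,0],[0,0,-0.3],0],[[132,132,0],[0,0,-0.4],0],[[165,165,0],[0,0,-0.4],0]]' 30; python3 -c "
from h import *
from scipy.spatial.transform import Rotation as R
s=r.get_state();M=R.from_quat(s['tool_rot'],scalar_first=True).as_matrix();print(s['time'],s['tool_pos'],M.round(3),M.T@(np.array([470,-66,149])-s['tool_pos']))"
```

```text
time: 0.6
tool_pos: [343.5, 312.0, 249.9]
tool_rot: [0.0, 0.999, -0.032, -0.0]
wrist_force: [0.7, -0.2, 0.3]
grip_width: 12.4
finger_force: 0.0
0.6 [343.46432276 312.00920062 249.94272241] [[ 0.998 -0.064 -0.   ]
 [-0.064 -0.998 -0.   ]
 [-0.     0.    -1.   ]] [150.60418991 369.05967616 101.01979999]
```

```bash
python3 -m inch '[[[18,45,0],[0,0,0],0],[[36,90,0],[0,0,0],0],[[54,135,0],[0,0,0],0],[[72,180,0],[0,0,0],0],[[90,225,0],[0,0,0],0]]'; python3 -m inch '[[[20,45,0],[0,0,0],0],[[40,90,10],[0,0,0],0],[[60,130,35],[0,0,0],0],[[60,145,70],[0,0,0],0],[[60,145,100],[0,0,0],0]]';python3 -m inch '[[[0,0,0],[0,0,0],0]]'; python3 -c "
from h import *
s=r.get_state();print(s['time'],s['tool_pos'],s['wrist_force'],s['grip_width'])
z=[r.camera(n)[0][150:280,180:340] for n in('scene','side')]
cv2.imwrite('pics/a1.png',cv2.resize(np.hstack(z),None,fx=2.5,fy=2.5,interpolation=2))"
```

```text
time: 1.1
tool_pos: [417.9, 81.4, 250.3]
tool_rot: [-0.0, 0.999, -0.034, 0.0]
wrist_force: [0.8, -0.3, 0.4]
grip_width: -0.0
finger_force: 0.0
time: 1.6
tool_pos: [467.3, -67.8, 147.9]
tool_rot: [0.0, 0.999, -0.036, -0.001]
wrist_force: [0.0, 0.9, -1.0]
grip_width: 0.1
finger_force: 0.0
time: 1.7
tool_pos: [465.4, -66.2, 145.3]
tool_rot: [0.0, 0.999, -0.035, -0.004]
wrist_force: [-1.4, 1.0, 0.6]
grip_width: 0.2
finger_force: 0.0
1.7 [465.43008148 -66.21644539 145.32130769] [-1.36866198  1.04791024  0.58948403] 0.17220890907871278
```

View pics/a1.png

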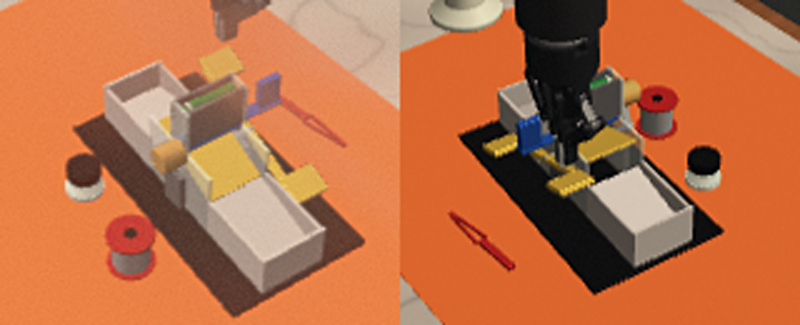

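The fingertip (right half of the picture, 565,160) hangs just above the raised right pad (570,182). Pressing down.

```bash
python3 -m inch '[[[3,0,15],[0,0,0],0],[[3,0,28],[0,0,0],0],[[3,0,38],[0,0,0],0],[[3,0,48],[0,0,0],0],[[3,0,56],[0,0,0],0]]'; python3 -m inch '[[[0,0,8],[0,0,0],0],[[0,0,16],[0,0,0],0],[[0,0,22],[0,0,0],0],[[0,0,26],[0,0,0],0],[[0,0,26],[0,0,0],0]]'; python3 -c "
from h import *
s=r.get_state();print(s['time'],s['tool_pos'],s['wrist_force'],s['grip_width'])
z=[r.camera(n)[0][150:280,180:340] for n in('scene','side')]
cv2.imwrite('pics/a2.png',cv2.resize(np.hstack(z),None,fx=2.5,fy=2.5,interpolation=2))"
```

```text
time: 2.3
tool_pos: [471.0, -65.5, 93.9]
tool_rot: [0.0, 0.999, -0.034, 0.0]
wrist_force: [-0.3, -0.4, -0.2]
grip_width: -0.5
finger_force: 0.0
time: 2.8
tool_pos: [470.7, -65.7, 67.7]
tool_rot: [0.0, 0.999, -0.034, -0.0]
wrist_force: [0.1, -0.7, 0.6]
grip_width: -0.1
finger_force: 0.0
2.8 [470.68359578 -65.74650942  67.7051951 ] [ 0.11659566 -0.68717947  0.57245675] -0.07980153473287815
```

View pics/a2.png

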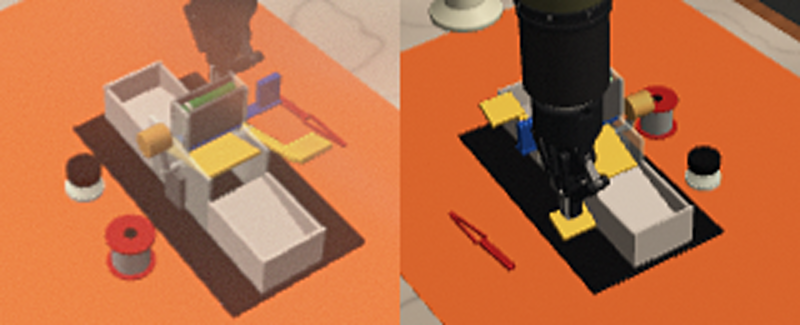

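The gate has rocked over: the left pad is up (side 500,108), the right pad is down under the fingertip and the brass weight is shifted. Lifting, then approaching the tab's right side.

```bash
python3 -m inch '[[[0,0,-25],[0,0,0],0],[[0,0,-54],[0,0,0],0],[[2,-10,-54],[0,0,0],0],[[2,-28,-54],[0,0,0],0],[[2,-40,-54],[0,0,0],0]]';  python3 -m inch '[[[0,0,0],[0,0,0],0]]'; python3 -c "
from h import *
s=r.get_state();print(s['time'],s['tool_pos'],s['wrist_force'],s['grip_width'])
z=[]
for n in('scene','side'):
    p,d=r.camera(n);W=world(n,p,d);z.append(p[150:280,180:340]);
    for k,m in (('tab',masks(p)['blue']&(abs(W[...,0]-475)<40)&(abs(W[...,1]-20)<40)&(W[...,2]>85)),('rpad',masks(p)['yellow']&(abs(W[...,0]-475)<35)&(abs(W[...,1]+65)<30)),('lpad',masks(p)['yellow']&(abs(W[...,0]-475)<35)&(abs(W[...,1]-100)<30))):
        q=W[m];print(n,k,len(q),np.median(q,0).round() if len(q) else '')
cv2.imwrite('pics/a3.png',cv2.resize(np.hstack(z),None,fx=2.5,fy=2.5,interpolation=2))"
```

```text
time: 3.4
tool_pos: [475.9, -25.0, 122.6]
tool_rot: [-0.0, 0.999, -0.034, 0.0]
wrist_force: [0.4, -0.2, -0.2]
grip_width: -0.0
finger_force: 0.0
time: 3.5
tool_pos: [475.8, -24.7, 122.2]
tool_rot: [-0.0, 0.999, -0.033, -0.0]
wrist_force: [-0.2, -0.1, -0.1]
grip_width: -0.1
finger_force: 0.0
3.5 [475.76188301 -24.72855462 122.19606546] [-0.1539805  -0.08347285 -0.11107978] -0.08095638944639988
scene tab 1 [471.  22. 133.]
scene rpad 0 
scene lpad 96 [490.  97.  97.]
side tab 94 [471.  15. 110.]
side rpad 203 [475. -61.  40.]
side lpad 157 [487.  93.  96.]
```

View pics/a3.png

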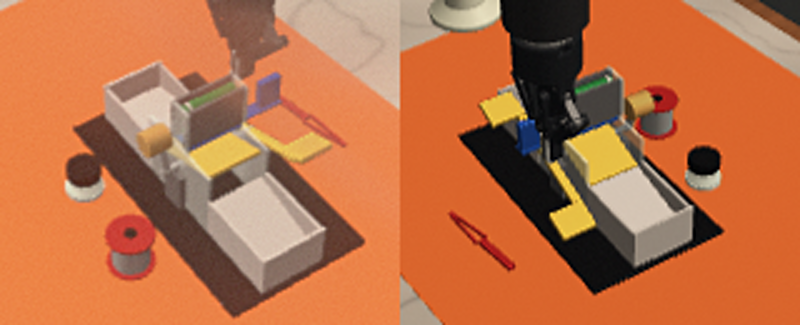

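The gate holds with the right pad down (z 40) and the left pad up (z 97). The fingertip is to the right of the tab (side 530,135). Pushing to the left.

```bash
python3 -m inch '[[[0,-8,0],[0,0,0],0],[[0,-14,0],[0,0,0],0],[[0,-20,0],[0,0,0],0],[[0,-25,0],[0,0,0],0],[[0,-30,0],[0,0,0],0]]'; python3 -m inch '[[[0,-4,0],[0,0,0],0],[[0,-8,0],[0,0,0],0],[[0,-12,0],[0,0,0],0],[[0,-15,0],[0,0,0],0],[[0,-17,0],[0,0,0],0]]'; python3 -c "
from h import *
s=r.get_state();print(s['time'],s['tool_pos'],s['wrist_force'])
for n in('scene','side'):
    p,d=r.camera(n);W=world(n,p,d)
    q=W[masks(p)['blue']&(abs(W[...,0]-475)<40)&(abs(W[...,1]-30)<50)&(W[...,2]>103)];print(n,len(q),np.median(q,0).round(1) if len(q) else '')"
```

```text
time: 4.1
tool_pos: [477.7, 4.2, 122.3]
tool_rot: [0.0, 0.999, -0.034, -0.0]
wrist_force: [1.1, -2.2, -0.5]
grip_width: 0.1
finger_force: 1.1
time: 4.6
tool_pos: [478.9, 21.4, 122.3]
tool_rot: [-0.0, 0.999, -0.034, -0.0]
wrist_force: [2.0, -2.5, 0.4]
grip_width: 0.1
finger_force: 0.8
4.6 [478.89462003  21.39744902 122.34226499] [ 2.03001722 -2.48080581  0.3976908 ]
scene 0 
side 34 [467.5  36.8 123.6]
```

```bash
python3 -m inch '[[[0,-3,0],[0,0,0],0],[[0,-6,0],[0,0,0],0],[[0,-6,0],[0,0,0],0]]'; python3 -m inch '[[[0,-2,0],[0,0,0],0],[[0,-2,0],[0,0,0],0]]';python3 -m inch '[[[0,-2,0],[0,0,0],0],[[0,-2,0],[0,0,0],0]]'
```

```text
time: 5.0
tool_pos: [479.3, 27.3, 122.3]
tool_rot: [-0.0, 0.999, -0.034, -0.0]
wrist_force: [0.1, -0.3, 0.8]
grip_width: -0.1
finger_force: 0.2
time: 5.2
tool_pos: [479.4, 29.1, 122.3]
tool_rot: [0.0, 0.999, -0.034, 0.0]
wrist_force: [-0.2, -0.3, 0.0]
grip_width: 0.2
finger_force: 0.3
time: 5.4
tool_pos: [479.5, 30.1, 122.3]
tool_rot: [0.001, 0.999, -0.034, -0.0]
wrist_force: [0.5, -5.0, -0.5]
grip_width: -0.1
finger_force: 2.5
```

```bash
python3 -m inch '[[[0,-2,0],[0,0,0],0],[[0,-2,0],[0,0,0],0]]'
```

```text
time: 5.6
tool_pos: [479.4, 30.4, 122.4]
tool_rot: [0.003, 0.999, -0.035, -0.001]
wrist_force: [0.8, -11.6, 0.1]
grip_width: -0.2
finger_force: 6.0
```

At the stop (no more travel, force rising to 12 N). Backing off to the right, then up.

```bash
python3 -m inch '[[[0,10,0],[0,0,0],0],[[0,22,0],[0,0,0],0],[[0,22,-40],[0,0,0],0],[[-20,22,-80],[0,0,0],0],[[-60,22,-100],[0,0,0],0]]'; python3 -m inch '[[[-40,0,0],[0,0,0],0],[[-40,40,0],[0,0,0],0],[[-40,80,0],[0,0,0],0],[[-40,80,0],[0,0,0],0],[[-40,80,0],[0,0,0],0]]'; python3 -c "
from h import *
z=[]
for n in('scene','side'):
    p,d=r.camera(n);W=world(n,p,d);z.append(p[150:280,180:340]);M=masks(p)
    for k,m in (('tab',M['blue']&(abs(W[...,0]-475)<40)&(abs(W[...,1]-40)<50)&(W[...,2]>103)),('rpad',M['yellow']&(abs(W[...,0]-475)<35)&(abs(W[...,1]+65)<30)),('lpad',M['yellow']&(abs(W[...,0]-475)<35)&(abs(W[...,1]-100)<30)),('green',M['green']&(abs(W[...,0]-555)<60)&(abs(W[...,1])<190))):
        q=W[m];print(n,k,len(q),np.median(q,0).round() if len(q) else '')
cv2.imwrite('pics/a4.png',cv2.resize(np.hstack(z),None,fx=2.5,fy=2.5,interpolation=2))"
```

```text
time: 6.1
tool_pos: [419.0, 14.5, 225.3]
tool_rot: [-0.0, 0.999, -0.035, 0.001]
wrist_force: [-0.1, 1.4, 1.0]
grip_width: -0.2
finger_force: 0.0
time: 6.6
tool_pos: [372.8, -62.7, 222.5]
tool_rot: [-0.001, 0.999, -0.035, 0.0]
wrist_force: [0.2, 0.5, 0.4]
grip_width: -0.1
finger_force: 0.0
scene tab 0 
scene rpad 0 
scene lpad 92 [494.  94.  96.]
scene green 22 [558. -99.  48.]
side tab 63 [478.  44. 118.]
side rpad 203 [476. -62.  40.]
side lpad 5 [475.  83.  87.]
side green 178 [ 540. -108.   45.]
```

View pics/a4.png

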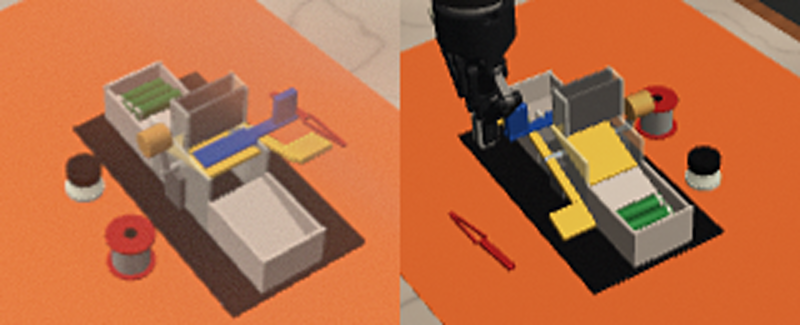

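All three cells lie side by side in the right chute (scene 150,97; side 643,212). The magazine is empty, the tab is at its stop and the gate holds. Handing in.

```bash
python3 -m inch '[[[0,0,0],[0,0,0],0],[[0,0,0],[0,0,0],0],[[0,0,0],[0,0,0],0]]'; python3 -c "
from bench import r
print(r.close_job())"
```

```text
time: 7.0
tool_pos: [373.1, -61.5, 222.2]
tool_rot: [0.0, 0.999, -0.033, -0.0]
wrist_force: [-0.3, 0.3, 0.0]
grip_width: 0.3
finger_force: 0.0
the job is handed in; nothing more can be done
None
```

The job is handed in: I pressed the raised right pad until the gate rocked over and held, then pushed the release tab to its stop, and all three cells rolled down the right chute, in about 7 s of robot time.

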